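Clamp a filter cell in the bench screw press

TASK

Stand the capped filter cell upright in the round recess of the press's tray and push the tray fully home under the press. Then wind the handwheel down until the press's sprung foot meets the cell's cap (you feel the wheel turn clearly stiffer) and from that contact give it half a turn more, no further, so that the cell is sealed but not crushed. Let go and leave it clamped, with the other things on the bench left alone.

Things in the scene. Friction and masses are not known exactly. Their poses are not given: they have to be found in the camera images.
- press: Bench screw press, fixed: white base plate, two upright steel columns (22 mm thick, at y = +-78 mm), white crosshead (64 mm along x, 200 mm along y, z 154 to 194 mm), black handwheel (119 mm across) on top. Origin: on the screw's axis at bench level; z up. The tray slides out towards its -x axis; base plate x -290 to +90 mm, y +-95 mm, 18 mm thick, with two tray rails 30 mm high at y = +-59 mm.
- tray (a joint): Aluminium tray that slides along the press's x axis: 0 m = fully home at its end stop (recess on the screw's axis), growing as it is pulled out, about 0.145 to 0.165 at the start. It slides with about 2 N and stays where it is left. Tray plate 105 x 106 mm about the recess, top 36 mm above the bench.
- nest (a point): Centre of the floor of the round recess in the tray, 28 mm above the bench. Recess 54.5 mm across, 8 mm deep; the cell stands in it. Moves with the tray.
- tray_pull (a point): Middle of the top edge, on the outer face, of the tray's upright pull plate (90 mm wide along the press's y, 8 mm thick, top 66 mm above the bench), 130 mm from the recess centre towards the press's -x. Push this outer face towards +x to send the tray home.
- wheel (a joint): Angle of the handwheel and screw in rad: grows when turned clockwise seen from above, which lowers platen, foot and wheel 10 mm per full turn. 0 = fully raised; starts between 0 and 3. Turning it free takes about 0.32 N m (6.4 N at the crank handle); the foot's meeting the cap adds at once about 0.21 N m (4.2 N at the handle), and each further half turn 0.06 N m. It stays where it is left. More than 0.8 turn past contact crushes the cell.
- crank_grip (a point): The wheel's upright black crank handle, a freely revolving grip 22 mm thick and 54 mm long, 50 mm from the screw's axis; the point is on its axis, 20 mm below its top and 34 mm above its foot (its foot is 2 mm over the wheel's rim). About 282 mm above the bench with the screw fully raised; it goes down with the wheel.
- ram: Steel platen that the screw drives down, guided on the columns, with wheel on top and the foot under it. Origin: on the screw's axis; its height above the bench is minus the platen's descent (0 when fully raised). With the screw fully raised the foot's underside is 109 mm above the bench. The foot (40 mm disc) sits on a preloaded spring stack (130 N, then 8 N per mm, up to 12 mm).
- cell: Capped filter cell to be clamped: upright steel cylinder 50 mm across and 55 mm high, 0.35 to 0.7 kg, with a narrower steel cap (36 mm across) standing out of its top. How far the cap stands up depends on the discs stacked inside: anywhere from 7 to 17 mm, different each time and not to be pushed in. Origin: centre of its underside; z up. Grip it by the 50 mm body.
- rack: Bystander: white tube rack 110 x 200 mm with capped tubes, 117 mm high. Origin: centre of underside.
- beaker: Bystander: glass beaker 68 mm across, 85 mm high. Origin: centre of underside.
- wash_bottle: Bystander: white bottle 64 mm across, 170 mm high. Origin: centre of underside.
- dishes: Bystander: stack of three clear dishes 90 mm across, 43 mm high. Origin: centre of underside.
- timer: Bystander: flat white timer 60 x 65 x 16 mm. Origin: centre of underside.
- spare_body: Bystander: a low empty steel cell base, 50 mm across and 30 mm high, without a cap. Origin: centre of underside.
- marker: Bystander: lying pen 110 mm long, 15 mm thick. Origin: under its middle.
There are look-alikes about, which are no part of the job. Leave any blue or pink look-alike of the cell alone.

How it is judged (in metres and radians):
On the way, in this order (a step that is already met when the one before it is completed fails the run):
1. the cell stands in the tray's recess, let go (distance between cell and nest below 0.005 m and angle between cell's own z axis and vertical below 0.06 rad and contact force between the fingers and cell below 0.5 N), for 0.2 s.
2. the tray is fully home with the cell in its recess (distance between cell and nest below 0.005 m and angle between cell's own z axis and vertical below 0.06 rad and value of joint tray below 0.004 m), for 0.2 s.
3. the foot has met the cap and its spring stack begins to give (all of step 2 and contact force between ram and cell above 110 N), for 0.05 s.
At the end, for the whole second after the job is handed in: The cell stands upright in the recess, the tray is home (within 4 mm), and the foot clamps the cap with 155 to 182 N, which is half a turn (0.35 to 0.68 turn) past contact; all at rest (all of step 2 and contact force between ram and cell between 155 and 182 N and linear speed of ram below 0.003 m/s and linear speed of cell below 0.005 m/s); the robot touches nothing.
It fails at once if the cell is crushed: more than 197 N, that is over 0.85 turn past contact (contact force between ram and cell above 197 N).
It fails at once if the cell falls over (angle between cell's own z axis and vertical above 0.7 rad).
It fails at once if one of the other things on the bench is moved by more than 30 mm (distance of any of rack, beaker, wash_bottle, dishes, timer, spare_body, marker from where it was at the start of the episode above 0.03 m).
It also fails if it takes over 72 s, if anything falls off the work surface, if the arm or the gripper's body presses on something with over 40 N, if the wrist force passes 120 N, or if a joint passes its speed limit or range.

ROBOT

A 6-joint arm with a two-finger parallel gripper is mounted at the origin on the work surface. World frame = base frame: x ahead of the robot, y to its left, z up, the work surface at z = 0. Lengths are in m, angles in degrees, forces in N, time in s.
With the tool pointing down it reaches from about 0.3 to 0.775 m from the base axis. Payload 14.6 kg.
Tool frame: the origin (TCP) lies on the centre line of the jaws, within the pads' length; the fingertips stand 19 mm ahead of it and the grasp point (between the pads) is the TCP; y points along the fingers, z is the direction in which the jaws open and shut, and the axes are right-handed (so a half turn about y gives the same grasp; the last joint's range is limited). The gripper opens to 85 mm and grips with 20 to 120 N. Pads are 22 mm wide; open, the fingers measure 114 mm over their backs; the gripper's body (76 mm by 85 mm) begins 54 mm behind the grasp point. The pads swing forward as they close: fully open they stand 13 mm farther back than shut.
Start: joints at [62.762, 17.183, 87.147, -0, 75.671, -3.816], TCP at [0.219, 0.505, 0.25] pointing down, gripper open.
Joint ranges: [-173.82, 173.82], [-45.26, 126.66], [13.44, 144.39], [-59.66, 239.66], [0, 175.72], [-146.38, 146.38]. Speed limits (degrees/s): [127.2, 127.2, 147.25, 180, 180, 180].

INTERFACE

Orientations are given as [roll, pitch, yaw] about the fixed x, y, z axes, in that order (R = Rz(yaw) Ry(pitch) Rx(roll)).
In Python, from cell import * gives the robot as it stands. The module is installed in compiled form; this text tells all that it offers.
- The arm moves only by the tool send_rows, never from a script. Its argument "series" is a list of rows, each an object with "offset": the shift along the tool's x, y, z scaled (see below), a list of three; "spin": the turn about the tool's y scaled (see below). In form: [{"offset": [tx, ty, tz], "spin": spin}, ...]. A call has 1 to 12 rows; each row shifts and turns the commanded pose from where the row before left it, along the tool's axes as they then stand; what a row does not reach is not made up. The controller multiplies each number of a shift by 0.25 m and each number of a turn by 0.5 rad. A row lasts 1/10 s, in which the tool goes at most 50 mm and 8.59 degrees, less where a joint would pass 70% of its speed; a pose out of reach is approached as far as the arm can. A call with a number of a shift or a turn outside -1 to 1 is refused whole. A call with a gripper value outside its range is refused whole. "hand" is the closure in counts, from 0 (fully open) to 255 (shut), set as the call begins (left out, the last holds). The fingers move at their own pace and stop on an object; "newtons" is the grip in N (left out, the last holds). Time passes only in rows, so rows that do not move let the fingers close. It gives the time, the measured TCP pose, the force and the opening at its end, in the units of the state.
- get_state(): the state, without advancing time (a new reading comes with each control period).
- read_camera(name): name is "side" or "top" or "wrist"; returns a dict with "pixels" (480x640x3 uint8, blue, green, red), "range_z" (480x640 float32, m along the optical axis (not along the pixel's ray), 0 where there is no reading), "fx", "fy", "cx", "cy" (pixels), "k1" (the pictures are not rectified: a ray, as slopes to the right and down, at radius r is drawn at 1 + k1 r^2 times it, then the intrinsics apply), "R" (3x3) and "t" (3): a world point X has camera coordinates R X + t; the wrist camera has in their place "tool_from_camera" (4x4, takes a point from camera to tool coordinates, whose origin is the TCP and whose axes are the tool frame's). Camera axes: x right, y down, z forward; pixel columns grow to the right and rows downward; lengths in m; the calibration is good to about 2 mm. A picture is of the moment at which its call begins: read the wrist's pose just before it.
- close_job(): hands the job in, once; it reports no verdict.
The state is a dict: "t": time; "joints": joint angles; "joint_vel": joint speeds; "joint_torque": joint torques, N m; "position": TCP position; "orientation": TCP orientation; "ft_force": force on the tool from outside, world axes, zero at the start; "wrist_torque": the same for the moment, N m; "grip_width": finger opening in m.
Only numpy, scipy, OpenCV 4.12 (cv2) and the standard library are available. Lean on these libraries where they do the work, as an engineer would, in place of code of your own. Each camera call takes 0.05 s, during which the arm holds its last target. There are 200 camera calls.

## Working session

There is one attempt and no reset: what is moved stays moved. The work goes in short steps, Python scripts to look and compute and a tool call to move; the robot and the scene stay as the last step left them, time stands still between calls to the robot, and variables do not carry over. Pictures are saved under pics/ and viewed, about 8 in all and at most 12, crops included, and the job is handed in when it is done.

Besides the shell and the picture viewer there is one more tool, called after "Call:" as name([rows], argument=value, ...), one row to a line, values as JSON. send_rows: Moves the arm, as the interface text tells. Shifts and turns lie within -1 to 1; 1 stands for 0.25 m of shift or 0.5 rad of turn. Its arguments: {"type":"object","properties":{"series":{"type":"array","items":{"type":"object","properties":{"offset":{"type":"array","items":{"type":"number"}},"spin":{"type":"number"}}}},"hand":{"type":"number"},"newtons":{"type":"number"}},"required":["series"]}

```bash
mkdir -p pics; cat > h.py <<'E'
from cell import *
import numpy as np, cv2
from scipy.spatial.transform import Rotation as Ro
def pose(s):
    return np.array(s['position']), Ro.from_euler('xyz', s['orientation'], degrees=True).as_matrix()
def shot(n):
    s=get_state(); c=read_camera(n); c['s']=s
    if n=='wrist':
        p,R=pose(s); T=np.array(c['tool_from_camera']); A=R@T[:3,:3]; o=p+R@T[:3,3]
    else:
        A=np.array(c['R']).T; o=-A@np.array(c['t'])
    c['A']=A; c['o']=o; return c
def slopes(c,uv):
    uv=np.atleast_2d(uv).astype(float); d=(uv-[c['cx'],c['cy']])/[c['fx'],c['fy']]; x=d.copy()
    for _ in range(15): x=d/(1+c['k1']*(x**2).sum(1,keepdims=True))
    return x
def onplane(c,uv,z):
    x=slopes(c,uv); r=np.c_[x,np.ones(len(x))]@c['A'].T
    return c['o']+r*((z-c['o'][2])/r[:,2])[:,None]
def cloud(c):
    v,u=np.mgrid[0:480,0:640]; x=slopes(c,np.c_[u.ravel(),v.ravel()]); z=c['range_z'].ravel()
    P=c['o']+(np.c_[x,np.ones(len(x))]*z[:,None])@c['A'].T; P[z==0]=np.nan
    return P.reshape(480,640,3)
E
python3 - <<'E'
from h import *
print(get_state())
for n in('top','side'):
    c=shot(n); cv2.imwrite(f'pics/{n}0.png',c['pixels']); print(n,c['o'],c['A'][:,2])
    np.savez(f'{n}0.npz',P=cloud(c),px=c['pixels'])
E
```

```text
{'t': 0.0, 'joints': array([ 6.27619506e+01,  1.72171367e+01,  8.71805229e+01,  2.01430782e-04,
        7.56721270e+01, -3.81702698e+00]), 'joint_vel': array([ 0.02224423,  0.13397091, -0.02220749, -0.0126311 ,  0.05473422,
       -0.06792183]), 'joint_torque': array([-2.72990073e-03, -5.43491578e+01, -3.61783183e+01, -1.75891741e-04,
        4.10337860e-03,  1.07891671e-05]), 'position': array([0.21852795, 0.50448447, 0.24970523]), 'orientation': array([-9.00696188e+01,  4.84039627e-03, -2.34210753e+01]), 'ft_force': array([ 0.2298265 ,  0.29580407, -0.46231299]), 'wrist_torque': array([-0.00783197, -0.01387818,  0.0168143 ]), 'grip_width': 0.08558299056985555}
top [0.49221136 0.01654469 1.37461209] [ 0.0551743  -0.02880976 -0.99806102]
side [-0.50872671 -1.21185077  1.19581067] [ 0.55632776  0.64147064 -0.52821855]
```

View pics/top0.png

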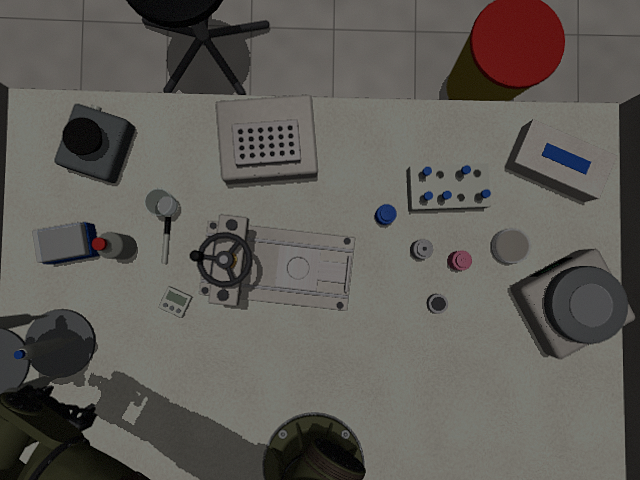

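View pics/side0.png

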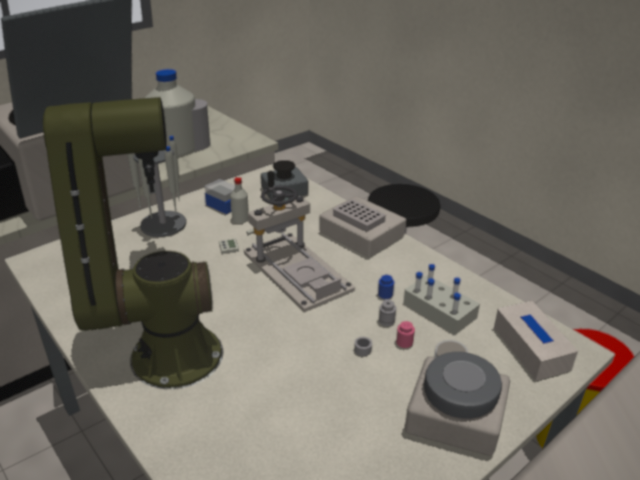

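Looks-alikes in the top view: blue (386,215), pink (460,260), low capless grey ring (437,303), and a grey capped cylinder at (422,250). The last is the only uncoloured one with a cap, so it is the cell. I'll confirm it in a crop while measuring.

```bash
python3 - <<'E'
from h import *
d=np.load('top0.npz');P=d['P'];px=d['px']
a=cv2.resize(px[190:320,180:480],None,fx=2.6,fy=2.6,interpolation=cv2.INTER_CUBIC)
a=cv2.convertScaleAbs(a,alpha=1.4,beta=15)
cv2.imwrite('pics/crop.png',a)
def box(u0,u1,v0,v1):return P[v0:v1,u0:u1].reshape(-1,3)
for n,b in dict(cell=(405,440,232,268),spare=(424,450,290,316)).items():
    q=box(*b); 
    for lo,hi in((.022,.04),(.045,.059),(.059,.08)):
        m=q[(q[:,2]>lo)&(q[:,2]<hi)]
        if len(m)>5: print(n,lo,len(m),np.median(m,0).round(4),(m.min(0)+m.max(0))[:2]/2,np.ptp(m,axis=0).round(3))
q=box(185,365,205,320); 
for n,lo,hi in (('base+tray',.010,.05),('pull',.055,.072),('cross',.17,.205),('wheel',.21,.26),('top',.26,.32)):
    m=q[(q[:,2]>lo)&(q[:,2]<hi)]
    if len(m)<5: print(n,len(m));continue
    r=cv2.minAreaRect((m[:,:2]*1000).astype(np.float32)); print(n,len(m),r,cv2.minEnclosingCircle((m[:,:2]*1000).astype(np.float32)),np.median(m[:,2]))
# table z
print('table',np.nanmedian(P[380:440,450:560,2]), np.nanmedian(P[300:330,380:420,2]))
print(np.histogram(q[:,2],bins=np.arange(0,.32,.01)))
E
```

```text
cell 0.022 23 [ 0.545  -0.2427  0.0296] [ 0.54600345 -0.24802654] [0.038 0.016 0.017]
cell 0.045 143 [ 0.5465 -0.2557  0.0541] [ 0.55076847 -0.26473253] [0.048 0.049 0.014]
cell 0.059 170 [ 0.5509 -0.2644  0.07  ] [ 0.54905817 -0.26215146] [0.045 0.042 0.02 ]
spare 0.022 311 [ 0.4128 -0.309   0.0304] [ 0.41184699 -0.30904676] [0.049 0.048 0.014]
base+tray 8209 ((525.8256225585938, 120.4147720336914), (271.1032409667969, 430.8562316894531), 0.24572576582431793) ((498.95721435546875, 126.31451416015625), 234.14328002929688) 0.02095287854448502
pull 122 ((485.1533203125, -76.23603820800781), (8.161458015441895, 87.8480224609375), 84.4390869140625) ((485.1298828125, -76.47603607177734), 43.99582290649414) 0.06594527555283958
cross 1745 ((512.610595703125, 200.72341918945312), (65.0252685546875, 199.6945343017578), 84.61758422851562) ((512.8624267578125, 200.4994354248047), 103.29393005371094) 0.19452722573045444
wheel 1343 ((513.9361572265625, 200.22523498535156), (118.79487609863281, 118.88310241699219), 40.26670837402344) ((517.5392456054688, 203.27728271484375), 80.7633285522461) 0.24478502783225986
top 150 ((517.9243774414062, 250.67701721191406), (22.042255401611328, 24.12763214111328), 23.32866668701172) ((518.3792114257812, 250.8285369873047), 12.356879234313965) 0.29991311472104276
table -8.047853418968742e-05 0.00042288969524739706
(array([5017, 3568, 2348, 2142,  151,   11,  110,    7,    0,    0,    0,
          0,    0,    0,    0,    6,   35,   39,   86, 1496,  249,    3,
          1,   77, 1208,   54,   12,   17,    3,   43,   75]), array([0.  , 0.01, 0.02, 0.03, 0.04, 0.05, 0.06, 0.07, 0.08, 0.09, 0.1 ,
       0.11, 0.12, 0.13, 0.14, 0.15, 0.16, 0.17, 0.18, 0.19, 0.2 , 0.21,
       0.22, 0.23, 0.24, 0.25, 0.26, 0.27, 0.28, 0.29, 0.3 , 0.31]))
```

View pics/crop.png

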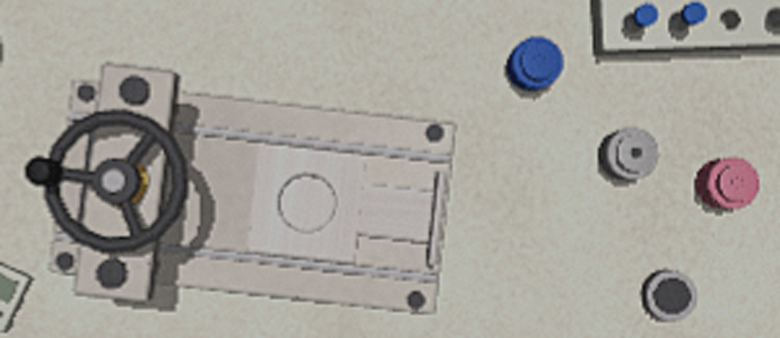

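The crop confirms the grey capped cell at top-view (422,250), with pink and blue look-alikes beside it and the empty base below. Depth puts the cell at about (0.550,-0.264) with its cap top at 70 mm. The press axis is about (0.513,0.2005), its x direction about 84.5°, and the nest about (0.497,0.049). I'll set the yaw to about -5.5° so the tool axes match the press.

Call:
send_rows([
  {"offset": [0,-0.1,0],"spin": -0.208},
  {"offset": [0,-0.1,0],"spin": -0.208},
  {"offset": [0,-0.1,0],"spin": -0.208},
  {"offset": [0.077,0,-0.14]},
  {"offset": [0.077,0,-0.14]},
  {"offset": [0.077,0,-0.14]},
  {"offset": [0.077,0,-0.14]},
  {"offset": [0.077,0,-0.14]},
  {"offset": [0.077,0,-0.14]},
  {"offset": [0.077,0,-0.14]},
  {"offset": [0.077,0,-0.14]},
  {"offset": [0.077,0,-0.14]},
], hand=0, newtons=40)

```text
schema error: expected keys offset, spin
```

Call:
send_rows([
  {"offset": [0.077,0,-0.14]},
  {"offset": [0.077,0,-0.14]},
  {"offset": [0.077,0,-0.14]},
  {"offset": [0.077,0,-0.14]},
  {"offset": [0.077,0,-0.14]},
  {"offset": [0.077,0,-0.14]},
  {"offset": [0.077,0.08,-0.14]},
  {"offset": [0.077,0.1,-0.14]},
  {"offset": [0.077,0.1,-0.14]},
  {"offset": [0.077,0.1,-0.14]},
  {"offset": [0.077,0.1,-0.14]},
  {"offset": [0.03,0.05,-0.08]},
])

```text
schema error: expected keys offset, spin
```

```bash
python3 - <<'E'
from h import *
c=shot('wrist'); s=c['s']; print(s['t'],s['position'],s['orientation'],s['ft_force'],s['joints'])
P=cloud(c); np.savez('w0.npz',P=P,px=c['pixels']); cv2.imwrite('pics/w0.png',c['pixels'])
m=(abs(P[...,0]-.55)<.05)&(abs(P[...,1]+.264)<.05)&(P[...,2]>.01)
q=P[m]
for lo,hi in((.02,.045),(.05,.0585),(.0585,.08)):
    k=q[(q[:,2]>lo)&(q[:,2]<hi)]
    if len(k)>5: print(lo,len(k),np.median(k,0),cv2.minEnclosingCircle((k[:,:2]*1000).astype(np.float32)))
print(np.percentile(q[:,2],[50,90,95,99]))
E
```

```text
0.1 [0.21854954 0.50450355 0.24977377] [-9.00614159e+01  5.57017083e-03 -2.34216081e+01] [-0.08347692 -0.00734271 -0.33194508] [ 6.27603332e+01  1.72132281e+01  8.71763084e+01  1.51535537e-03
  7.56721140e+01 -3.81843752e+00]Traceback (most recent call last):
  File "<stdin>", line 9, in <module>
    return _quantile_unchecked(
        a, q, axis, out, overwrite_input, method, keepdims, weights)
    return _ureduce(a,
                    func=_quantile_ureduce_func,
    ...<5 lines>...
                    overwrite_input=overwrite_input,
                    method=method)
    r = func(a, **kwargs)
    result = _quantile(arr,
                       quantiles=q,
    ...<2 lines>...
                       out=out,
                       weights=wgt)
    slices_having_nans = np.isnan(arr[-1, ...])
                                  ~~~^^^^^^^^^
IndexError: index -1 is out of bounds for axis 0 with size 0
```

View pics/w0.png

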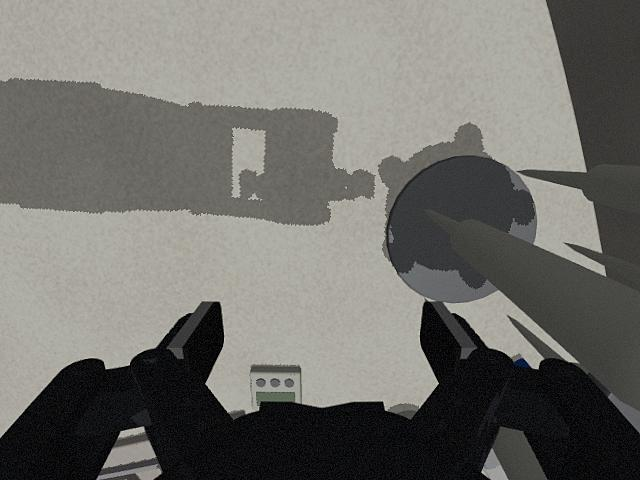

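The picture (still at the start pose) shows the fingers, a stand disc at (460,230) and the timer at (275,385). Both moves were refused because every row needs "spin", so I'm resending them.

Call:
send_rows([
  {"offset": [0,-0.1,0],"spin": -0.208},
  {"offset": [0,-0.1,0],"spin": -0.208},
  {"offset": [0,-0.1,0],"spin": -0.208},
  {"offset": [0.077,0,-0.14],"spin": 0},
  {"offset": [0.077,0,-0.14],"spin": 0},
  {"offset": [0.077,0,-0.14],"spin": 0},
  {"offset": [0.077,0,-0.14],"spin": 0},
  {"offset": [0.077,0,-0.14],"spin": 0},
  {"offset": [0.077,0,-0.14],"spin": 0},
  {"offset": [0.077,0,-0.14],"spin": 0},
  {"offset": [0.077,0,-0.14],"spin": 0},
  {"offset": [0.077,0,-0.14],"spin": 0},
], hand=0, newtons=40)

```text
t: 1.35
position: [0.3608, 0.1728, 0.3253]
orientation: [-90.0, -0.0, -5.5]
ft_force: [0.1, 0.7, -0.2]
grip_width: 0.0852
```

Call:
send_rows([
  {"offset": [0.077,0,-0.14],"spin": 0},
  {"offset": [0.077,0,-0.14],"spin": 0},
  {"offset": [0.077,0,-0.14],"spin": 0},
  {"offset": [0.077,0,-0.14],"spin": 0},
  {"offset": [0.077,0,-0.14],"spin": 0},
  {"offset": [0.077,0,-0.14],"spin": 0},
  {"offset": [0.077,0.08,-0.14],"spin": 0},
  {"offset": [0.077,0.1,-0.14],"spin": 0},
  {"offset": [0.077,0.1,-0.14],"spin": 0},
  {"offset": [0.077,0.1,-0.14],"spin": 0},
  {"offset": [0.077,0.1,-0.14],"spin": 0},
  {"offset": [0.03,0.05,-0.08],"spin": 0},
])

```text
t: 2.55
position: [0.5396, -0.252, 0.1897]
orientation: [-89.9, 0.2, -5.6]
ft_force: [0.1, 1.1, 0.3]
grip_width: 0.0852
```

```bash
python3 - <<'E'
from h import *
c=shot('wrist'); s=c['s']; print(s['t'],s['position'],s['orientation'],s['ft_force'],s['joints'])
P=cloud(c); np.savez('w0.npz',P=P,px=c['pixels']); cv2.imwrite('pics/w0.png',c['pixels'])
m=(abs(P[...,0]-.55)<.05)&(abs(P[...,1]+.264)<.05)&(P[...,2]>.01)
q=P[m]
for lo,hi in((.02,.045),(.05,.0585),(.0585,.08)):
    k=q[(q[:,2]>lo)&(q[:,2]<hi)]
    if len(k)>5: print(lo,len(k),np.median(k,0),cv2.minEnclosingCircle((k[:,:2]*1000).astype(np.float32)))
if len(q): print(np.percentile(q[:,2],[50,90,95,99]))
E
```

```text
2.55 [ 0.53956228 -0.25202852  0.18970361] [-89.93621193   0.17684347  -5.62122285] [0.12357257 1.09088392 0.26857702] [-2.85568723e+01  2.60685579e+01  8.32646061e+01 -1.07655018e-02
  7.08545571e+01 -1.12932004e+02]
0.02 285 [ 0.5272208  -0.25908712  0.03324167] ((541.52099609375, -262.260009765625), 23.435073852539062)
0.05 1243 [ 0.53736989 -0.26150811  0.05524531] ((549.4537963867188, -265.68243408203125), 25.228958129882812)
0.0585 1693 [ 0.54841715 -0.26544924  0.07030838] ((549.43359375, -266.0077209472656), 18.139875411987305)
[0.25428798 0.26843351 0.27067596 0.27252487]
```

Call:
send_rows([
  {"offset": [0.043,0,-0.056],"spin": 0},
  {"offset": [0,0.07,0],"spin": 0},
  {"offset": [0,0.07,0],"spin": 0},
  {"offset": [0,0.0,0],"spin": 0},
  {"offset": [0,0,0],"spin": 0},
])

```text
t: 3.1
position: [0.5491, -0.2647, 0.1582]
orientation: [-90.0, 0.0, -5.5]
ft_force: [-0.7, -0.1, 0.2]
grip_width: 0.0855
```

```bash
python3 - <<'E'
from h import *
s=get_state(); p,R=pose(s); print(s['t'],p,s['orientation'])
d=np.array([.5494,-.2659,.035])-p; print('offset',(R.T@d/.25).round(3))
E
```

```text
3.1 [ 0.54908462 -0.26473656  0.15816479] [-8.99948114e+01  1.30876457e-02 -5.53733738e+00]
offset [ 0.002  0.493 -0.005]
```

Call:
send_rows([
  {"offset": [0.002,0.1,-0.005],"spin": 0},
  {"offset": [0,0.1,0],"spin": 0},
  {"offset": [0,0.1,0],"spin": 0},
  {"offset": [0,0.1,0],"spin": 0},
  {"offset": [0,0.06,0],"spin": 0},
  {"offset": [0,0.033,0],"spin": 0},
  {"offset": [0,0,0],"spin": 0},
])

```text
t: 3.8
position: [0.5495, -0.2661, 0.0345]
orientation: [-90.0, 0.0, -5.5]
ft_force: [0.1, 0.0, -0.5]
grip_width: 0.0854
```

Call:
send_rows([
  {"offset": [0,0,0],"spin": 0},
  {"offset": [0,0,0],"spin": 0},
  {"offset": [0,0,0],"spin": 0},
  {"offset": [0,0,0],"spin": 0},
  {"offset": [0,0,0],"spin": 0},
  {"offset": [0,0,0],"spin": 0},
  {"offset": [0,0,0],"spin": 0},
  {"offset": [0,0,0],"spin": 0},
], hand=255, newtons=40)

```text
t: 4.6
position: [0.5499, -0.2665, 0.0358]
orientation: [-90.0, -0.1, -5.5]
ft_force: [-1.9, -0.4, 6.3]
grip_width: 0.0489
```

Call:
send_rows([
  {"offset": [0,-0.1,0],"spin": 0},
  {"offset": [0,-0.15,0],"spin": 0},
  {"offset": [0,-0.15,0],"spin": 0},
  {"offset": [-0.04,0,0.15],"spin": 0},
  {"offset": [-0.04,0,0.15],"spin": 0},
  {"offset": [-0.04,0,0.15],"spin": 0},
  {"offset": [-0.04,0,0.15],"spin": 0},
  {"offset": [-0.04,0,0.15],"spin": 0},
  {"offset": [0,0,0],"spin": 0},
  {"offset": [0,0,0],"spin": 0},
])

```text
t: 5.6
position: [0.5176, -0.0741, 0.1346]
orientation: [-90.0, 0.0, -5.5]
ft_force: [0.8, -1.0, -5.7]
grip_width: 0.0486
```

```bash
python3 - <<'E'
from h import *
from scipy.optimize import least_squares
def study(c,P,tag):
    m=(abs(P[...,0]-.497)<.035)&(abs(P[...,1]-.049)<.035)
    q=P[m]; q=q[q[:,2]<.06]; print(tag,len(q),np.percentile(q[:,2],[2,10,50,90]).round(4))
    k=q[q[:,2]<.0325]; print('floor circ',len(k),cv2.minEnclosingCircle((k[:,:2]*1000).astype(np.float32)),k.mean(0))
    # rectified plan view at z=.036, then Hough circle
    g=np.mgrid[0:400,0:400]*.00025; X=.447+g[0]; Y=-.001+g[1]
    W=np.stack([X,Y,np.full_like(X,.036)],-1)
    C=(W-c['o'])@c['A']; s=C[...,:2]/C[...,2:]; s=s*(1+c['k1']*(s**2).sum(-1,keepdims=True))
    U=(s*[c['fx'],c['fy']]+[c['cx'],c['cy']]).astype(np.float32)
    im=cv2.remap(cv2.cvtColor(c['pixels'],cv2.COLOR_BGR2GRAY),U[...,0],U[...,1],cv2.INTER_CUBIC)
    im=cv2.createCLAHE(4).apply(im); cv2.imwrite(f'pics/plan_{tag}.png',im)
    h=cv2.HoughCircles(cv2.GaussianBlur(im,(0,0),3),cv2.HOUGH_GRADIENT,1,30,param1=60,param2=12,minRadius=102,maxRadius=117)
    if h is not None:
        for u,v,r in h[0][:3]: print('hough',.447+v*.00025,-.001+u*.00025,r*.00025)
c=shot('wrist'); s=c['s']; print(s['t'],s['position'],s['orientation'],s['ft_force'],s['grip_width'])
study(c,cloud(c),'w')
c=shot('top'); study(c,cloud(c),'t')
P=cloud(c); q=P[(abs(P[...,0]-.485)<.06)&(abs(P[...,1]+.076)<.03)&(abs(P[...,2]-.066)<.005)]
print('pull',cv2.minAreaRect((q[:,:2]*1000).astype(np.float32)))
E
```

```text
5.6 [ 0.51762475 -0.07406816  0.13460988] [-9.00059418e+01  9.94300936e-03 -5.45447051e+00] [ 0.83244741 -0.97359448 -5.67662239] 0.04857800060004907
w 10223 [0.0273 0.0279 0.0353 0.037 ]
floor circ 4569 ((497.7857666015625, 49.850948333740234), 27.291080474853516) [0.49772332 0.05097353 0.02855718]
hough 0.497375 0.048625004 0.028825002
t 751 [0.0237 0.0263 0.0327 0.0389]
floor circ 368 ((497.1932373046875, 49.721981048583984), 42.310943603515625) [0.49744351 0.04912344 0.02843659]
hough 0.498375 0.049125005 0.0291
pull ((472.7721862792969, -75.23606872558594), (7.675992965698242, 17.06978416442871), 86.80059051513672)
```

Call:
send_rows([
  {"offset": [-0.031,0,0.12],"spin": 0},
  {"offset": [-0.031,0,0.12],"spin": 0},
  {"offset": [-0.031,0,0.12],"spin": 0},
  {"offset": [-0.031,0,0.126],"spin": 0},
  {"offset": [0,0.1,0],"spin": 0},
  {"offset": [0,0.1,0],"spin": 0},
  {"offset": [0,0,0],"spin": 0},
  {"offset": [0,0,0],"spin": 0},
])

```text
t: 6.5
position: [0.499, 0.0485, 0.0849]
orientation: [-90.0, 0.0, -5.6]
ft_force: [-0.3, 0.1, -4.6]
grip_width: 0.0487
```

```bash
python3 - <<'E'
from h import *
c=shot('wrist'); s=c['s']; p,R=pose(s); print(s['t'],p,s['orientation'],s['ft_force'])
P=cloud(c); q=P[(abs(P[...,0]-.498)<.03)&(abs(P[...,1]-.05)<.03)&(P[...,2]<.14)]
z=np.percentile(q[:,2],90);k=q[abs(q[:,2]-z)<.003]; print('cap',z,cv2.minEnclosingCircle((k[:,:2]*1000).astype(np.float32)))
print('offset',(R.T@(np.array([.4983,.0499,.0645])-p)/.25).round(3))
cv2.imwrite('pics/w2.png',c['pixels'])
E
```

```text
6.5 [0.49900934 0.04853072 0.0849054 ] [-9.00042075e+01  2.46604171e-02 -5.61575491e+00] [-0.27307317  0.07981442 -4.60298613]
cap 0.12049444316178592 ((487.2043762207031, 49.9959602355957), 30.162914276123047)
offset [-0.003  0.082  0.005]
```

View pics/w2.png

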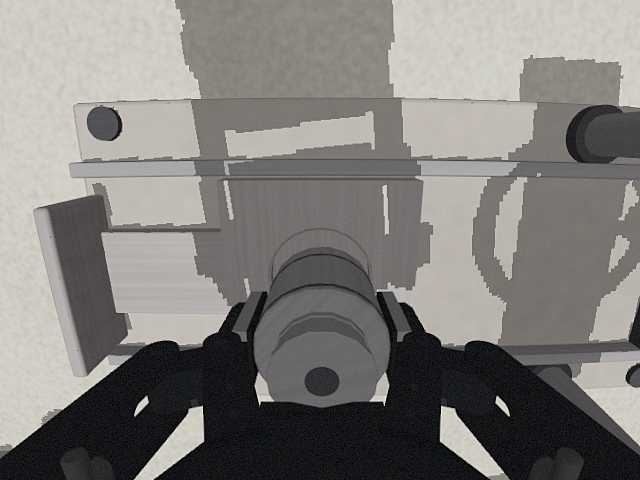

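The wrist view shows the cell held upright at (320,330), centred over the recess arc at (320,265). Lowering it.

Call:
send_rows([
  {"offset": [-0.003,0.02,0.005],"spin": 0},
  {"offset": [0,0.02,0],"spin": 0},
  {"offset": [0,0.02,0],"spin": 0},
  {"offset": [0,0.02,0],"spin": 0},
  {"offset": [0,0,0],"spin": 0},
  {"offset": [0,0,0],"spin": 0},
])

```text
t: 7.15
position: [0.4979, 0.0504, 0.0643]
orientation: [-90.0, 0.0, -5.5]
ft_force: [-1.1, -1.1, -6.7]
grip_width: 0.0485
```

Call:
send_rows([
  {"offset": [0,0.004,0],"spin": 0},
  {"offset": [0,0.004,0],"spin": 0},
  {"offset": [0,0,0],"spin": 0},
])

```text
t: 7.45
position: [0.4982, 0.0506, 0.0637]
orientation: [-90.0, -0.0, -5.5]
ft_force: [-9.0, -1.5, 13.2]
grip_width: 0.0483
```

Call:
send_rows([
  {"offset": [0,0,0],"spin": 0},
  {"offset": [0,0,0],"spin": 0},
  {"offset": [0,0,0],"spin": 0},
  {"offset": [0,0,0],"spin": 0},
  {"offset": [0,0,0],"spin": 0},
  {"offset": [0,0,0],"spin": 0},
  {"offset": [0,-0.1,0],"spin": 0},
  {"offset": [0,-0.15,0],"spin": 0},
  {"offset": [0,-0.15,0],"spin": 0},
  {"offset": [0,0,-0.15],"spin": 0},
  {"offset": [0,0,-0.15],"spin": 0},
  {"offset": [0,0,0],"spin": 0},
], hand=0)

```text
t: 8.65
position: [0.4905, -0.027, 0.1628]
orientation: [-90.0, -0.0, -5.7]
ft_force: [0.2, 0.4, -0.6]
grip_width: 0.0855
```

```bash
python3 - <<'E'
from h import *
c=shot('wrist'); s=c['s']; p,R=pose(s); print(s['t'],p,s['orientation'],s['ft_force'])
P=cloud(c); q=P[(abs(P[...,0]-.498)<.04)&(abs(P[...,1]-.05)<.04)]
for lo,hi in((.078,.0865),(.0865,.115)):
    k=q[(q[:,2]>lo)&(q[:,2]<hi)]
    if len(k)>5: print(lo,len(k),np.median(k,0),cv2.minEnclosingCircle((k[:,:2]*1000).astype(np.float32)))
q=P[(abs(P[...,0]-.485)<.06)&(abs(P[...,1]+.076)<.03)&(abs(P[...,2]-.066)<.004)]
print('pull',cv2.minAreaRect((q[:,:2]*1000).astype(np.float32)))
cv2.imwrite('pics/w3.png',c['pixels'])
E
```

```text
8.65 [ 0.49049606 -0.02700646  0.16277631] [-9.00295211e+01 -2.77446017e-02 -5.71268139e+00] [ 0.20410413  0.39374332 -0.58738011]
0.078 1882 [0.48457701 0.04048196 0.08324847] ((497.6628723144531, 51.77669906616211), 25.614429473876953)
0.0865 2783 [0.49577535 0.05023661 0.09829309] ((497.6335754394531, 51.68071746826172), 18.37085723876953)
pull ((483.8988037109375, -76.33708190917969), (8.689889907836914, 88.56780242919922), 84.47960662841797)
```

View pics/w3.png

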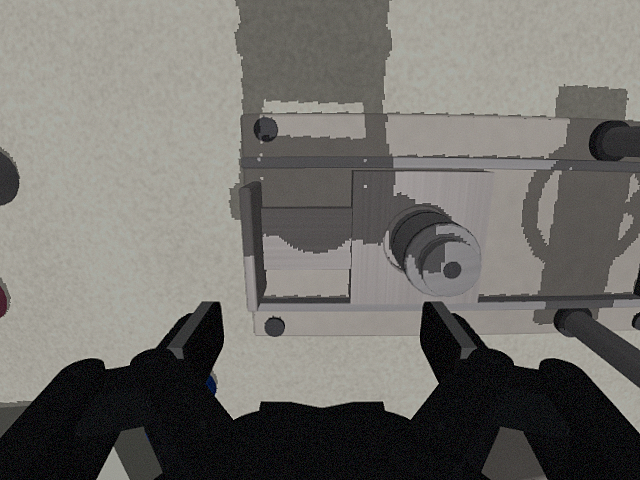

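The cell is seated: body top 83 mm, cap top 98 mm, at picture (445,262) in the recess. Next I'll close the fingers behind the pull plate, seen at (250,245).

Call:
send_rows([
  {"offset": [0,0,-0.12],"spin": 0},
  {"offset": [0,0,-0.13],"spin": 0},
  {"offset": [-0.005,0,-0.12],"spin": 0},
  {"offset": [0,0,0],"spin": 0},
  {"offset": [0,0,0],"spin": 0},
  {"offset": [0,0.1,0],"spin": 0},
  {"offset": [0,0.1,0],"spin": 0},
  {"offset": [0,0.1,0],"spin": 0},
  {"offset": [0,0.1,0],"spin": 0},
  {"offset": [0,0.03,0],"spin": 0},
  {"offset": [0,0,0],"spin": 0},
  {"offset": [0,0,0],"spin": 0},
], hand=255)

```text
t: 9.9
position: [0.4812, -0.1157, 0.056]
orientation: [-90.0, -0.1, -5.5]
ft_force: [-1.1, 0.4, 0.3]
grip_width: 0.0001
```

Call:
send_rows([
  {"offset": [0,0,0.04],"spin": 0},
  {"offset": [0,0,0.03],"spin": 0},
  {"offset": [0,0,0.01],"spin": 0},
  {"offset": [0,0,0.01],"spin": 0},
  {"offset": [0,0,0.015],"spin": 0},
  {"offset": [0,0,0.02],"spin": 0},
  {"offset": [0,0,0.03],"spin": 0},
  {"offset": [0,0,0.04],"spin": 0},
  {"offset": [0,0,0.04],"spin": 0},
  {"offset": [0,0,0.04],"spin": 0},
  {"offset": [0,0,0.04],"spin": 0},
  {"offset": [0,0,0.04],"spin": 0},
])

```text
t: 11.1
position: [0.4893, -0.0268, 0.055]
orientation: [-90.0, -0.0, -5.5]
ft_force: [2.2, -2.7, 0.3]
grip_width: 0.0002
```

Call:
send_rows([
  {"offset": [0,0,0.04],"spin": 0},
  {"offset": [0,0,0.04],"spin": 0},
  {"offset": [0,0,0.04],"spin": 0},
  {"offset": [0,0,0.04],"spin": 0},
  {"offset": [0,0,0.04],"spin": 0},
  {"offset": [0,0,0.03],"spin": 0},
  {"offset": [0,0,0.03],"spin": 0},
  {"offset": [0,0,0.02],"spin": 0},
  {"offset": [0,0,0.01],"spin": 0},
  {"offset": [0,0,0],"spin": 0},
])

```text
t: 12.1
position: [0.4961, 0.0447, 0.0549]
orientation: [-90.0, 0.0, -5.5]
ft_force: [-0.0, 0.2, 1.0]
grip_width: 0.0005
```

Call:
send_rows([
  {"offset": [0,0,0.012],"spin": 0},
  {"offset": [0,0,0.012],"spin": 0},
  {"offset": [0,0,0.008],"spin": 0},
  {"offset": [0,0,0.004],"spin": 0},
  {"offset": [0,0,0],"spin": 0},
])

```text
t: 12.6
position: [0.4971, 0.0536, 0.055]
orientation: [-90.0, -0.0, -5.5]
ft_force: [-0.1, -0.5, -1.1]
grip_width: 0.0
```

Call:
send_rows([
  {"offset": [0,0,0.008],"spin": 0},
  {"offset": [0,0,0.004],"spin": 0},
  {"offset": [0,0,0],"spin": 0},
])

```text
t: 12.9
position: [0.4974, 0.0565, 0.0551]
orientation: [-90.0, -0.0, -5.5]
ft_force: [-0.5, -0.5, -0.1]
grip_width: 0.0001
```

Call:
send_rows([
  {"offset": [0,0,0.006],"spin": 0},
  {"offset": [0,0,0.006],"spin": 0},
  {"offset": [0,0,0],"spin": 0},
])

```text
t: 13.2
position: [0.4975, 0.0572, 0.0551]
orientation: [-90.2, 0.0, -5.6]
ft_force: [-2.9, -25.9, 4.2]
grip_width: -0.0001
```

```bash
python3 - <<'E'
from h import *
c=shot('wrist'); s=c['s']; p,R=pose(s); print(s['t'],p,s['ft_force'])
P=cloud(c)
q=P[(abs(P[...,0]-.5)<.06)&(abs(P[...,1]-.075)<.03)&(abs(P[...,2]-.066)<.004)]
print('pull',len(q),cv2.minAreaRect((q[:,:2]*1000).astype(np.float32)))
k=P[(abs(P[...,0]-.513)<.05)&(abs(P[...,1]-.2)<.05)&(P[...,2]>.09)&(P[...,2]<.102)]
if len(k)>5: print('cap',len(k),cv2.minEnclosingCircle((k[:,:2]*1000).astype(np.float32)))
cv2.imwrite('pics/w4.png',c['pixels'])
E
```

```text
13.2 [0.49746605 0.05716915 0.05506455] [ -2.87484558 -25.9238091    4.16458783]
pull 3098 ((474.49603271484375, 69.25338745117188), (36.189048767089844, 44.74230194091797), 71.54219818115234)
```

End stop reached: 26 N at y = 0.057, where I expected it, so the tray is home. Next I'll back off, rise and go above the crank.

Call:
send_rows([
  {"offset": [0,0,-0.04],"spin": 0},
  {"offset": [0,0,-0.04],"spin": 0},
  {"offset": [0,-0.17,0],"spin": 0},
  {"offset": [0,-0.17,0],"spin": 0},
  {"offset": [0,-0.17,0],"spin": 0},
  {"offset": [0,-0.17,0],"spin": 0},
  {"offset": [0,-0.17,0],"spin": 0},
  {"offset": [0,-0.17,0],"spin": 0},
  {"offset": [0,-0.17,0],"spin": 0},
  {"offset": [0,-0.17,0],"spin": 0},
  {"offset": [0,0,0.1],"spin": 0},
  {"offset": [0,0,0.15],"spin": 0},
], hand=110)

```text
t: 14.45
position: [0.5019, 0.1013, 0.3964]
orientation: [-90.0, -0.2, -5.7]
ft_force: [0.1, -0.1, -1.0]
grip_width: 0.0484
```

Call:
send_rows([
  {"offset": [0,0,0.15],"spin": 0},
  {"offset": [0,0,0.15],"spin": 0},
  {"offset": [0,0,0.15],"spin": 0},
  {"offset": [0.005,0,0.15],"spin": 0},
  {"offset": [0,0,0],"spin": 0},
  {"offset": [0,0,0],"spin": 0},
])

```text
t: 15.05
position: [0.5174, 0.2513, 0.3946]
orientation: [-90.0, 0.0, -5.5]
ft_force: [0.1, -0.7, 0.2]
grip_width: 0.0485
```

```bash
python3 - <<'E'
from h import *
c=shot('wrist'); s=c['s']; p,R=pose(s); print(s['t'],p,s['orientation'],s['ft_force'],s['grip_width'],s['joints'])
P=cloud(c); c0=shot('top')
Q=cloud(c0)
for n,A in(('wrist',P),('top',Q),('top0',np.load('top0.npz')['P'])):
    q=A[(np.hypot(A[...,0]-.513,A[...,1]-.2005)<.075)&(A[...,2]>.288)&(A[...,2]<.31)]
    if len(q)>5:
        print(n,'crank',len(q),np.percentile(q[:,2],[50,80,90]),cv2.minEnclosingCircle((q[:,:2]*1000).astype(np.float32)))
    q=A[(np.hypot(A[...,0]-.513,A[...,1]-.2005)<.07)&(A[...,2]>.235)&(A[...,2]<.252)]
    if len(q)>5: print(n,'rim',len(q),np.median(q[:,2]),cv2.minAreaRect((q[:,:2]*1000).astype(np.float32)))
    q=A[(np.hypot(A[...,0]-.513,A[...,1]-.2005)<.018)]
    if len(q)>5: print(n,'hub',len(q),np.percentile(q[:,2],[10,50,90]),q[q[:,2]<.3].max(0))
cv2.imwrite('pics/w5.png',c['pixels'])
E
```

```text
15.05 [0.51741974 0.25126538 0.39458328] [-9.00129416e+01  3.73794178e-02 -5.46389851e+00] [ 0.147712   -0.68318883  0.15682812] 0.048514475640523365 [ 2.22512639e+01  1.71191011e+01  6.84521918e+01  5.94551798e-03
  9.44678168e+01 -6.22843807e+01]
wrist crank 892 [0.30159259 0.30247624 0.30281322] ((517.5687255859375, 250.52345275878906), 11.76448917388916)
wrist rim 7933 0.24477124887053137 ((510.69476318359375, 199.72024536132812), (113.95398712158203, 117.38361358642578), 64.37501525878906)
wrist hub 17702 [0.42301212 0.4502905  0.46946914] [0.53033426 0.21828291 0.2523935 ]
top rim 1227 0.2448794715713607 ((512.269775390625, 199.8114776611328), (114.83474731445312, 115.5582046508789), 72.37326049804688)
top hub 1121 [0.24660141 0.62957202 0.6586654 ] [0.53032014 0.21769917 0.25517241]
top0 crank 118 [0.30072219 0.3032905  0.30383023] ((518.3561401367188, 250.9526824951172), 12.241990089416504)
top0 rim 1327 0.24477430537912692 ((512.4087524414062, 200.3013153076172), (115.8242416381836, 115.63369750976562), 72.36405181884766)
top0 hub 261 [0.20190675 0.24667743 0.25071064] [0.53025589 0.21737446 0.25512026]
```

View pics/w5.png

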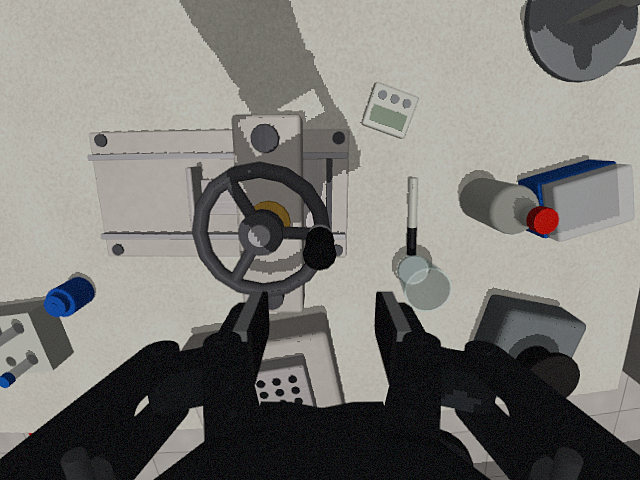

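The wrist view shows the tray home under the press, the wheel centred at (260,232) and the crank at (320,247). The beaker at (425,280) lies well below finger height. Lowering onto the crank.

Call:
send_rows([
  {"offset": [0,0.1,-0.003],"spin": 0},
  {"offset": [0,0.1,0],"spin": 0},
  {"offset": [0,0.1,0],"spin": 0},
  {"offset": [0,0.08,0],"spin": 0},
  {"offset": [0,0.05,0],"spin": 0},
  {"offset": [0,0.028,0],"spin": 0},
  {"offset": [0,0,0],"spin": 0},
  {"offset": [0,0,0],"spin": 0},
])

```text
t: 15.95
position: [0.5177, 0.25, 0.2815]
orientation: [-90.0, -0.1, -5.6]
ft_force: [-0.3, 0.2, -0.2]
grip_width: 0.0483
```

Call:
send_rows([
  {"offset": [0,0,0],"spin": 0},
  {"offset": [0,0,0],"spin": 0},
  {"offset": [0,0,0],"spin": 0},
  {"offset": [0,0,0],"spin": 0},
  {"offset": [0,0,0],"spin": 0},
  {"offset": [0,0,0],"spin": 0},
], hand=255, newtons=60)

```text
t: 16.55
position: [0.5176, 0.2497, 0.2815]
orientation: [-90.0, -0.1, -5.6]
ft_force: [-0.9, -5.2, 6.2]
grip_width: 0.0211
```

Call:
send_rows([
  {"offset": [0.0518,0.0017,-0.0068],"spin": 0},
  {"offset": [0.0482,0.0017,-0.0198],"spin": 0},
  {"offset": [0.0414,0.0017,-0.0318],"spin": 0},
  {"offset": [0.0318,0.0017,-0.0414],"spin": 0},
  {"offset": [0.02,0.0017,-0.0482],"spin": 0},
  {"offset": [0.0068,0.0017,-0.0518],"spin": 0},
])

```text
t: 17.15
position: [0.5621, 0.1961, 0.279]
orientation: [-89.9, 0.0, -5.5]
ft_force: [-11.2, 7.6, 8.0]
grip_width: 0.0211
```

```bash
cat >> h.py <<'E'
def crank():
    s=get_state(); p,_=pose(s); r=p[:2]-[.5127,.2003]; u=np.array([.0958,.9954]); b=np.array([.9954,-.0958])
    th=np.degrees(np.arctan2(r@b,r@u)); F=np.array(s['ft_force'])[:2]; e=r/np.hypot(*r); t=np.array([e[1],-e[0]])
    print('t',s['t'],'theta',th.round(1),'rad',(np.hypot(*r)*1000).round(2),'z',p[2].round(4),'Ft',(F@t).round(2),'Fr',(F@e).round(2),'F',np.round(s['ft_force'],1),'speed',np.abs(s['joint_vel']).max().round(1))
E
python3 -c "from h import *;crank()"
```

```text
t 17.15 theta 89.3 rad 49.55 z 0.279 Ft -6.64 Fr -11.81 F [-11.2   7.6   8. ] speed 12.1
```

Call:
send_rows([
  {"offset": [-0.0088,0.0017,-0.0518],"spin": 0},
  {"offset": [-0.02,0.0017,-0.0482],"spin": 0},
  {"offset": [-0.0318,0.0017,-0.0414],"spin": 0},
  {"offset": [-0.0414,0.0017,-0.0318],"spin": 0},
  {"offset": [-0.0482,0.0017,-0.0198],"spin": 0},
  {"offset": [-0.0518,0.0017,-0.0068],"spin": 0},
])

```text
t: 17.75
position: [0.5078, 0.15, 0.2766]
orientation: [-90.0, -0.2, -5.6]
ft_force: [6.5, 1.1, 4.7]
grip_width: 0.0208
```

```bash
python3 -c "from h import *;crank()"
```

```text
t 17.75 theta -180.0 rad 50.49 z 0.2766 Ft -6.38 Fr -1.72 F [6.5 1.1 4.7] speed 20.5
```

Call:
send_rows([
  {"offset": [-0.0518,0.0017,0.0068],"spin": 0},
  {"offset": [-0.0482,0.0017,0.0198],"spin": 0},
  {"offset": [-0.0414,0.0017,0.0318],"spin": 0},
  {"offset": [-0.0318,0.0017,0.0414],"spin": 0},
])

```text
t: 18.15
position: [0.4664, 0.1791, 0.2748]
orientation: [-90.1, -0.1, -5.6]
ft_force: [1.9, -5.8, 5.4]
grip_width: 0.0211
```

```bash
python3 -c "from h import *;crank()"
```

```text
t 18.15 theta -120.1 rad 50.95 z 0.2748 Ft -6.06 Fr 0.68 F [ 1.9 -5.8  5.4] speed 14.7
```

Call:
send_rows([
  {"offset": [-0.02,0.0017,0.0482],"spin": 0},
])

```text
t: 18.25
position: [0.4625, 0.1918, 0.2744]
orientation: [-90.1, -0.1, -5.6]
ft_force: [0.4, -6.9, 5.6]
grip_width: 0.0212
```

```bash
python3 -c "from h import *;crank()"
```

```text
t 18.25 theta -105.1 rad 50.95 z 0.2744 Ft -6.92 Fr 0.75 F [ 0.4 -6.9  5.6] speed 15.2
```

Call:
send_rows([
  {"offset": [-0.0068,0.0017,0.0518],"spin": 0},
])

```text
t: 18.35
position: [0.462, 0.2052, 0.274]
orientation: [-90.0, -0.1, -5.6]
ft_force: [1.2, -6.6, 5.1]
grip_width: 0.0212
```

```bash
python3 -c "from h import *;crank()"
```

```text
t 18.35 theta -90.0 rad 50.91 z 0.274 Ft -6.47 Fr -1.87 F [ 1.2 -6.6  5.1] speed 14.2
```

Call:
send_rows([
  {"offset": [0.0068,0.0017,0.0518],"spin": 0},
])

```text
t: 18.45
position: [0.4651, 0.2181, 0.2736]
orientation: [-90.0, -0.1, -5.6]
ft_force: [2.1, -6.9, 6.4]
grip_width: 0.0211
```

```bash
python3 -c "from h import *;crank()"
```

```text
t 18.45 theta -75.0 rad 50.82 z 0.2736 Ft -5.72 Fr -4.33 F [ 2.1 -6.9  6.4] speed 13.0
```

Call:
send_rows([
  {"offset": [0.02,0.0017,0.0482],"spin": 0},
])

```text
t: 18.55
position: [0.4714, 0.2297, 0.2731]
orientation: [-90.0, -0.1, -5.5]
ft_force: [1.5, -9.7, 7.2]
grip_width: 0.021
```

```bash
python3 -c "from h import *;crank()"
```

```text
t 18.55 theta -60.0 rad 50.7 z 0.2731 Ft -7.02 Fr -6.85 F [ 1.5 -9.7  7.2] speed 16.9
```

Call:
send_rows([
  {"offset": [0.0318,0.0017,0.0414],"spin": 0},
])

```text
t: 18.65
position: [0.4805, 0.2392, 0.2727]
orientation: [-90.0, -0.1, -5.5]
ft_force: [0.8, -10.4, 7.3]
grip_width: 0.021
```

```bash
python3 -c "from h import *;crank()"
```

```text
t 18.65 theta -45.1 rad 50.55 z 0.2727 Ft -6.06 Fr -8.5 F [  0.8 -10.4   7.3] speed 19.7
```

Call:
send_rows([
  {"offset": [0.0414,0.0017,0.0318],"spin": 0},
])

```text
t: 18.75
position: [0.4917, 0.246, 0.2723]
orientation: [-90.0, -0.1, -5.5]
ft_force: [-1.1, -12.4, 9.0]
grip_width: 0.0211
```

```bash
python3 -c "from h import *;crank()"
```

```text
t 18.75 theta -30.2 rad 50.33 z 0.2723 Ft -6.19 Fr -10.83 F [ -1.1 -12.4   9. ] speed 21.2
```

Still free at about 6.3 N, at 330°. I'll continue in 15° steps with a small radial correction.

Call:
send_rows([
  {"offset": [0.0482,0.0017,0.0178],"spin": 0},
])

```text
t: 18.85
position: [0.5041, 0.2495, 0.2719]
orientation: [-90.0, -0.0, -5.5]
ft_force: [-5.8, -7.2, 9.2]
grip_width: 0.021
```

```bash
python3 -c "from h import *;crank()"
```

```text
t 18.85 theta -15.5 rad 49.94 z 0.2719 Ft -6.97 Fr -6.05 F [-5.8 -7.2  9.2] speed 20.7
```

Call:
send_rows([
  {"offset": [0.0518,0.0017,0.0068],"spin": 0},
])

```text
t: 18.95
position: [0.5171, 0.2499, 0.2715]
orientation: [-90.0, -0.0, -5.5]
ft_force: [-7.4, -9.2, 9.7]
grip_width: 0.0211
```

```bash
python3 -c "from h import *;crank()"
```

```text
t 18.95 theta -0.5 rad 49.82 z 0.2715 Ft -6.52 Fr -9.77 F [-7.4 -9.2  9.7] speed 19.9
```

Call:
send_rows([
  {"offset": [0.0518,0.0017,-0.0068],"spin": 0},
])

```text
t: 19.05
position: [0.5298, 0.2469, 0.2711]
orientation: [-90.0, -0.0, -5.5]
ft_force: [-9.6, -7.0, 10.1]
grip_width: 0.0212
```

```bash
python3 -c "from h import *;crank()"
```

```text
t 19.05 theta 14.6 rad 49.64 z 0.2711 Ft -6.61 Fr -9.83 F [-9.6 -7.  10.1] speed 17.1
```

Call:
send_rows([
  {"offset": [0.0482,0.0017,-0.0198],"spin": 0},
])

```text
t: 19.15
position: [0.5412, 0.2408, 0.2706]
orientation: [-90.0, 0.0, -5.5]
ft_force: [-11.9, -6.4, 10.4]
grip_width: 0.0214
```

```bash
python3 -c "from h import *;crank()"
```

```text
t 19.15 theta 29.7 rad 49.52 z 0.2706 Ft -6.01 Fr -12.06 F [-11.9  -6.4  10.4] speed 13.1
```

Call:
send_rows([
  {"offset": [0.0414,0.0017,-0.0318],"spin": 0},
])

```text
t: 19.25
position: [0.5506, 0.232, 0.2703]
orientation: [-90.0, 0.0, -5.5]
ft_force: [-14.8, -1.3, 11.2]
grip_width: 0.0212
```

```bash
python3 -c "from h import *;crank()"
```

```text
t 19.25 theta 44.6 rad 49.45 z 0.2703 Ft -8.51 Fr -12.19 F [-14.8  -1.3  11.2] speed 11.3
```

Call:
send_rows([
  {"offset": [0.0298,0.0017,-0.0414],"spin": 0},
])

```text
t: 19.35
position: [0.5571, 0.2216, 0.27]
orientation: [-89.9, -0.0, -5.5]
ft_force: [-8.9, 8.1, 8.0]
grip_width: 0.0207
```

```bash
python3 -c "from h import *;crank()"
```

```text
t 19.35 theta 58.9 rad 49.22 z 0.27 Ft -11.1 Fr -4.51 F [-8.9  8.1  8. ] speed 12.0
```

Call:
send_rows([
  {"offset": [0.02,0.0017,-0.0482],"spin": 0},
])

```text
t: 19.45
position: [0.5611, 0.2094, 0.2696]
orientation: [-89.8, -0.1, -5.5]
ft_force: [-7.1, 9.2, 8.2]
grip_width: 0.0216
```

```bash
python3 -c "from h import *;crank()"
```

```text
t 19.45 theta 73.9 rad 49.22 z 0.2696 Ft -10.33 Fr -5.28 F [-7.1  9.2  8.2] speed 12.5
```

Call:
send_rows([
  {"offset": [0.0068,0.0017,-0.0518],"spin": 0},
])

```text
t: 19.55
position: [0.5618, 0.1964, 0.2692]
orientation: [-89.8, -0.1, -5.5]
ft_force: [-3.8, 11.6, 6.6]
grip_width: 0.0209
```

```bash
python3 -c "from h import *;crank()"
```

```text
t 19.55 theta 89.1 rad 49.25 z 0.2692 Ft -11.23 Fr -4.72 F [-3.8 11.6  6.6] speed 12.1
```

Contact is clear: the tangential force rose from about 6.3 N to 8.5 N at 405° and about 11 N by 419°, so contact is near 403°. Half a turn more ends at about 583°, which is nine more 15° steps from 450°.

Call:
send_rows([
  {"offset": [-0.0068,0.0017,-0.0518],"spin": 0},
  {"offset": [-0.02,0.0017,-0.0482],"spin": 0},
  {"offset": [-0.0318,0.0017,-0.0414],"spin": 0},
  {"offset": [-0.0414,0.0017,-0.0318],"spin": 0},
  {"offset": [-0.0482,0.0017,-0.0198],"spin": 0},
  {"offset": [-0.0518,0.0017,-0.0068],"spin": 0},
])

```text
t: 20.15
position: [0.5079, 0.1499, 0.2667]
orientation: [-89.9, -0.3, -5.6]
ft_force: [11.1, 4.2, 4.1]
grip_width: 0.0213
```

```bash
python3 -c "from h import *;crank()"
```

```text
t 20.15 theta 180.0 rad 50.6 z 0.2667 Ft -10.64 Fr -5.26 F [11.1  4.2  4.1] speed 20.4
```

Call:
send_rows([
  {"offset": [-0.0518,0.0017,0.0068],"spin": 0},
  {"offset": [-0.0482,0.0017,0.0198],"spin": 0},
  {"offset": [-0.0414,0.0017,0.0318],"spin": 0},
])

```text
t: 20.45
position: [0.4737, 0.1673, 0.2654]
orientation: [-90.0, -0.3, -5.6]
ft_force: [9.4, -6.4, 5.6]
grip_width: 0.0212
```

```bash
python3 -c "from h import *;crank()"
```

```text
t 20.45 theta -135.7 rad 51.06 z 0.2654 Ft -10.99 Fr -3.07 F [ 9.4 -6.4  5.6] speed 13.0
```

Call:
send_rows([
  {"offset": [0,0,0],"spin": 0},
  {"offset": [0,0,0],"spin": 0},
  {"offset": [0,0,0],"spin": 0},
  {"offset": [0,0,0],"spin": 0},
  {"offset": [0,-0.04,0],"spin": 0},
  {"offset": [0,-0.1,0],"spin": 0},
  {"offset": [0,-0.15,0],"spin": 0},
  {"offset": [0,-0.15,0],"spin": 0},
  {"offset": [0,-0.1,0],"spin": 0},
  {"offset": [0,0,-0.15],"spin": 0},
  {"offset": [0,0,-0.15],"spin": 0},
  {"offset": [0,0,-0.15],"spin": 0},
], hand=110)

```text
t: 21.65
position: [0.4617, 0.0551, 0.3998]
orientation: [-90.0, -0.0, -5.5]
ft_force: [0.0, -0.4, 0.1]
grip_width: 0.0484
```

Call:
send_rows([
  {"offset": [0,0,-0.15],"spin": 0},
  {"offset": [0,0,-0.15],"spin": 0},
  {"offset": [0,0,0],"spin": 0},
  {"offset": [0,0,0],"spin": 0},
])

```text
t: 22.05
position: [0.4548, -0.0188, 0.3996]
orientation: [-90.0, -0.0, -5.6]
ft_force: [-0.4, 0.1, 0.3]
grip_width: 0.0486
```

```bash
python3 - <<'E'
from h import *
c=shot('top'); s=c['s']; print(s['t'],s['position'],s['ft_force'],s['grip_width'])
A=cloud(c); r=A[...,:2]-[.5127,.2003]; h=np.hypot(r[...,0],r[...,1])
q=A[(h<.075)&(A[...,2]>.275)&(A[...,2]<.296)]
(x,y),rad=cv2.minEnclosingCircle((q[:,:2]*1000).astype(np.float32)); d=np.array([x,y])/1000-[.5127,.2003]
print('crank',len(q),x,y,rad,np.median(q[:,2]),'theta',np.degrees(np.arctan2(d@[.9954,-.0958],d@[.0958,.9954])))
q=A[(h<.07)&(A[...,2]>.22)&(A[...,2]<.245)]; print('rim z',np.median(q[:,2]))
q=A[(abs(A[...,0]-.5)<.06)&(abs(A[...,1]-.075)<.03)&(abs(A[...,2]-.066)<.005)]
if len(q)>5: print('pull',cv2.minAreaRect((q[:,:2]*1000).astype(np.float32)),'home expects ~(500.6,75.1)')
cv2.imwrite('pics/top9.png',c['pixels'])
d0=cv2.imread('pics/top0.png')
E
```

```text
22.05 [ 0.45479211 -0.01883832  0.39958245] [-0.380664    0.10892751  0.27108135] 0.048551653860423115
crank 99 473.93804931640625 168.7775421142578 11.449918746948242 0.2855224854602707 theta -134.61648188587523
rim z 0.22869573563691636
pull ((500.3656005859375, 75.66944885253906), (8.02672004699707, 87.47172546386719), 84.58100128173828) home expects ~(500.6,75.1)
```

View pics/top9.png

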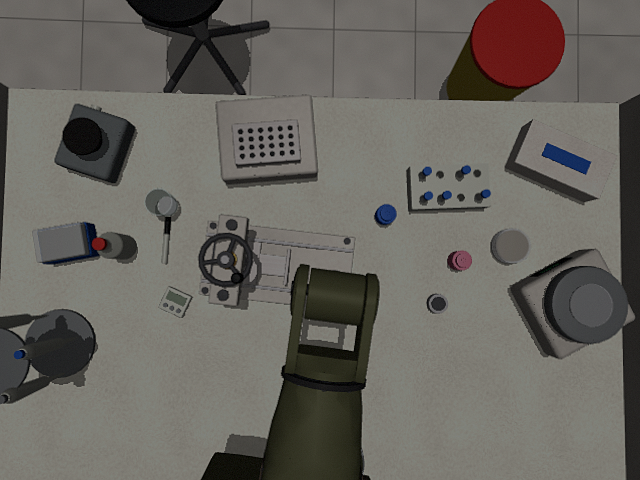

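The top view shows the tray home, the crank at (237,279) where I left it, the arm clear at (330,300), and the bystanders in place. Handing in.

```bash
python3 -c "
from cell import *
print(close_job())"
```

```text
the job is handed in; nothing more can be done
None
```

I stood the cell in the recess, pushed the tray home, and wound the press half a turn past contact. I then let go and handed the job in at about 22 s of robot time. No verdict was reported.

**Last checks**
- **Cell:** it was seated in the recess, with body top at 83 mm and cap top at 98.3 mm.
- **Tray:** it hit its end stop with about 26 N. After clamping, the pull plate measured within 1 mm of its home position.
- **Contact:** force at the handle rose from about 6.3 N to about 11 N between 390° and 419° of winding, so I took contact as about 403°.
- **Clamping:** I stopped at about 584°, roughly 0.50 turn past contact. The crank was still at that angle after release.
- **Surroundings:** the gripper was touching nothing, and in the last top view the bystanders looked where they started.

**One check disagreed:** camera heights of the crank and wheel rim against the cap suggest 0.58 to 0.67 turn past contact. I trusted the force step because it is the sharper measure and those heights are only good to 1 to 2 mm. Both readings lie inside the allowed 0.35 to 0.68 turn, though the upper one only just.

The first two move calls were refused because rows lacked "spin"; nothing moved, and I resent them.

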